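Knock the jammed tenon out of a chair leg

TASK

A wooden tenon is jammed in the sloping chair-leg section on the repair stand. Take the drift from its rest and, with its steel shaft through the access hole in the leg's upper rear face, push the tenon right out so that it drops into the stand's catch tray, without touching the tenon with the gripper. Then lay the drift back on its rest as you found it, and leave the hammer, thread cone and tack box where they are.

Things in the scene. Friction and masses are not known exactly. Their poses are not given: they have to be found in the camera images.
- stand: Fixed plywood repair stand, base 270 x 150 x 12 mm, turned only about the vertical. Origin on the bench below the middle of the chair-leg section; z up; -x points, level, the way the tenon comes out (roughly to the robot). Cheeks (outer faces y = +-70, x = -20 to 65, top z = 140 mm) carry the leg section; the leg's turned ends reach y = +-104 mm.
- leg: Chair-leg section, brown wood, fixed: block 94 (x) x 112 (y) x 80 (z) mm sloping 30 degrees. Origin: centre of the access hole on the upper rear face, about 142 mm above the bench. -x is the push direction along the hole, 30 degrees below level; z square to it, up. The hole is 34 mm wide (y), 28 mm high (z) for 14 mm, then widens to the mortise, 46 x 34 mm, open at the front.
- tenon: Loose block of pale wood, 64 (x) x 44 (y) x 32 (z) mm, about 100 g. Origin at its centre. At the start its axes are parallel to the leg's and it sits in the mortise, from x = -14.5 to -78.5 mm in the leg's frame; its rear end can be seen and reached through the access hole.
- drift: Drift (push-out tool), about 180 g: dark wooden handle 30 x 30 mm square and 80 mm long, with a straight steel shaft 16 mm thick, 120 mm long, on the same axis. Origin on that axis in the handle, 30 mm behind its front end and 50 mm before its rear end: the place to grip. -x points along the shaft; z up as it lies on its rest. Mass centre about 30 mm from the origin towards the tip.
- drift_tip (a point): Flat end of the drift's shaft, on its axis, 150 mm from the drift's origin.
- rest: Fixed plywood rest for the drift, base 210 x 70 x 12 mm, turned only about the vertical. Origin: centre of its underside. Two 10 mm thick uprights with open-topped notches: for the shaft at x = -70 mm, 32 mm wide, bottom z = 52, cheeks to 68 mm; for the handle's rear at x = 89 mm, 42 mm wide, bottom z = 45, cheeks to 57 mm. Between them the handle is free at both sides.
- tackbox: Bystander: open wooden tack box with four compartments, 150 x 110 x 40 mm, loose. Origin: centre of its underside. It stands on the other side of the stand from the rest.
- hammer: Bystander: hammer, about 280 mm long, lying loose beyond the stand, its length across the robot's view (along y). Origin at its underside.
- cone: Bystander: thread cone, 68 mm across and 125 mm high, standing loose at the left. Origin: centre of its underside.
- tray (a point): Catch tray, part of the stand: this point is the middle of its floor, 12 mm above the bench, axes as the stand's. Inside it is 150 mm long (x) and 130 mm wide (y), from the stand's x = -160 to -10 mm; walls up to 45 mm above the bench (the wall under the leg to 52 mm).
- mouth (a point): Centre of the mortise's open mouth on the leg's lower front face, x = -94 mm in the leg's frame, axes as the leg's. Springy rounded lips at both sides, 10 mm inside it, jam the tenon: roughly 8 to 14 N starts it, 3 to 5 N keeps it sliding. It does not slide by itself until its rear end is past the lips; then it falls into the tray.
- cradle (a point): Where the drift's origin lies when the drift is on its rest: x = 50, y = 0, z = 60 mm in the rest's frame, axes as the rest's. The drift lies along x with its tip to -x.

How it is judged:
By the outcome, as a careful person would: the job done as asked, in the order asked, and still so for the second after the job is handed in, with the robot touching nothing.
It also fails if it takes over 58 s, if anything falls off the work surface, if the arm or the gripper's body presses on something with over 40 N, if the wrist force passes 120 N, or if a joint passes its speed limit or range.

ROBOT

A 7-joint arm with a two-finger parallel gripper is mounted at the origin on the work surface. World frame = base frame: x ahead of the robot, y to its left, z up, the work surface at z = 0. Lengths are in m, angles in rad, forces in N, time in s.
With the tool pointing down it reaches from about 0.425 to 0.925 m from the base axis. Payload 6.8 kg.
Tool frame: the origin (TCP) lies at the very end of the fingers, on their centre line; the grasp point (between the pads) lies 19 mm behind it; z points along the fingers, y is the line along which they close (so a half turn about z gives the same grasp; the last joint's range is limited). The gripper opens to 85 mm and grips with 20 to 120 N. Pads are 22 mm wide; open, the fingers measure 114 mm over their backs; the gripper's body (76 mm by 85 mm) begins 54 mm behind the grasp point. The pads swing forward as they close: fully open they stand 13 mm farther back than shut.
Start: joints at [-0.108, 0.477, 0.022, 1.555, -0.011, 1.109, -0.083], TCP at [0.675, 0, 0.231] pointing down, gripper open.
Joint ranges: [-2.96, 2.96], [-0.34, 2.1], [-1.41, 1.46], [0.24, 2.44], [-1.37, 4.51], [0.17, 1.92], [-2.96, 2.96]. Speed limits (rad/s): [2.39, 2.39, 3.14, 3.14, 3.14, 3.14, 3.14].

INTERFACE

Orientations are given as a unit quaternion [w, x, y, z].
In Python, from station import bot, optics, workorder gives the robot as it stands (bot), with the cameras (optics) and the job (workorder).
- The arm moves only by the tool nudge_tcp, called after "Emit:" by a JSON object that holds its "api" and its "payload". Schema: {"type":"object","properties":{"deltas":{"type":"object","properties":{"offsets":{"type":"array","items":{"type":"array","items":{"type":"number"},"minItems":5,"maxItems":5},"minItems":1,"maxItems":20}},"additionalProperties":false,"required":["offsets"]},"force":{"type":"number"},"only":{"type":"string"},"quiet":{"type":"boolean"},"lines":{"type":"string"}},"required":["deltas"],"additionalProperties":false}. deltas is an object whose key "offsets" holds a list of rows, 1 to 20 of them, each of 5 numbers: dx, dy, dz in m, then a turn about the tool's z in rad, then the opening from 0.0 (shut) to 1.0 (fully open); each row shifts and turns the commanded pose from where the row before left it, along the tool's axes as they then stand; what a row does not reach is not made up. A row lasts 1/10 s, in which the tool goes at most 0.05 m and 0.15 rad, less where a joint would pass 70% of its speed; a pose out of reach is approached as far as the arm can. The fingers move at their own pace and stop on an object; force is the grip in N (left out, the last holds). Time passes only in rows, so rows that do not move let the fingers close. The tool returns the time, the measured TCP pose, the force, the opening and the grip force at its end. only (a regular expression) keeps the lines of the reply that match it, lines (a string "A,B") keeps lines A to B, and quiet returns only ok. Input that does not fit is refused with a message, and nothing moves.
- bot.get_obs(): the state, without advancing time (a new reading comes with each control period).
- optics.read_camera(name): name is "scene" or "side" or "wrist"; returns the picture (400x640x3 uint8, blue, green, red); there is no depth.
- optics.camera_info(name): a dict with "vertical_fov" (degrees; the focal length in pixels is half the picture's height over the tangent of half this angle, whatever the lens; pixels are square), "cx", "cy" (the principal point, pixels), "view" (4x4, takes a point from world to camera coordinates); the wrist camera has in their place "hand_eye" (4x4, takes a point from camera to tool coordinates, whose origin is the TCP and whose axes are the flange's). Camera axes: x right, y up, looking along -z (the intrinsics and any distortion apply to the point x, -y, -z); pixel columns grow to the right and rows downward; lengths in m; the calibration is good to about 2 mm. A picture is of the moment at which its call begins: read the wrist's pose just before it. camera_info takes no time and is no camera call.
- workorder.hand_in(): hands the job in; it is judged then, once.
The state is a dict: "t": time; "q": joint angles; "joint_vel": joint speeds; "joint_torque": joint torques, N m; "eef_pos": TCP position; "tool_rot": TCP orientation; "contact_force": force on the tool from outside, world axes, zero at the start; "torque": the same for the moment, N m; "gripper_width": opening from 0.0 (shut) to 1.0 (fully open); "grasp_force": force on a finger pad.
Only numpy, scipy, OpenCV 4.12 (cv2) and the standard library are available. Lean on these libraries where they do the work, as an engineer would, in place of code of your own. Each camera call takes 0.05 s, during which the arm holds its last target. There are 200 camera calls.

## Working session

There is one attempt and no reset: what is moved stays moved. The work goes in short steps, Python scripts to look and compute and a tool call to move; the robot and the scene stay as the last step left them, time stands still between calls to the robot, and variables do not carry over. Pictures are saved under pics/ and viewed, at most 13 in all, crops included, and the job is handed in when it is done.

```bash
ls; mkdir -p pics; python3 - <<'E'
from station import bot, optics, workorder
import cv2,numpy as np
np.set_printoptions(precision=4,suppress=True)
for n in("scene","side","wrist"):
    cv2.imwrite(f"pics/{n}0.png",optics.read_camera(n)); print(n,optics.camera_info(n))
print(bot.get_obs())
E
```

```text
pics
station.py
scene {'vertical_fov': 50.518041650974084, 'cx': 324.530358489365, 'cy': 201.69137584589427, 'view': array([[ 0.4725,  0.8812,  0.0172, -0.349 ],
       [-0.4734,  0.2372,  0.8483,  0.1436],
       [ 0.7434, -0.409 ,  0.5292, -1.7222],
       [ 0.    ,  0.    ,  0.    ,  1.    ]])}
side {'vertical_fov': 44.550801042831, 'cx': 321.517910579689, 'cy': 199.37689684662342, 'view': array([[-0.7665, -0.6421, -0.0112,  0.5012],
       [ 0.3761, -0.463 ,  0.8026, -0.2629],
       [-0.5205,  0.611 ,  0.5964, -1.0604],
       [ 0.    ,  0.    ,  0.    ,  1.    ]])}
wrist {'vertical_fov': 61.78269026675727, 'cx': 324.1213591674833, 'cy': 204.3439422497733, 'hand_eye': array([[ 0.0003,  0.9535,  0.3014,  0.0768],
       [ 1.    , -0.0002, -0.0002, -0.0002],
       [-0.0001,  0.3014, -0.9535, -0.1434],
       [ 0.    ,  0.    ,  0.    ,  1.    ]])}
{'t': 0.15, 'q': array([-0.1081,  0.4776,  0.0223,  1.5562, -0.0115,  1.1093, -0.0831]), 'joint_vel': array([-0.0003, -0.0012,  0.0013, -0.0026,  0.0013,  0.0005,  0.0015]), 'joint_torque': array([  0.0016, -59.6924,   1.6094, -28.1491,   0.0127,   0.0066,
         0.0001]), 'eef_pos': array([0.6746, 0.    , 0.2305]), 'tool_rot': array([-0.0005,  0.7071,  0.7071, -0.0005]), 'contact_force': array([ 0.894 , -0.0316,  0.7359]), 'torque': array([ 0.0262, -0.0733,  0.0203]), 'grasp_force': 0.0, 'gripper_width': 0.9958088389780659}
```

View pics/scene0.png

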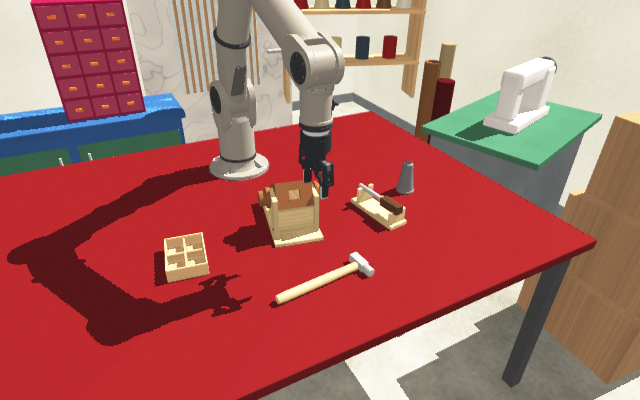

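View pics/side0.png

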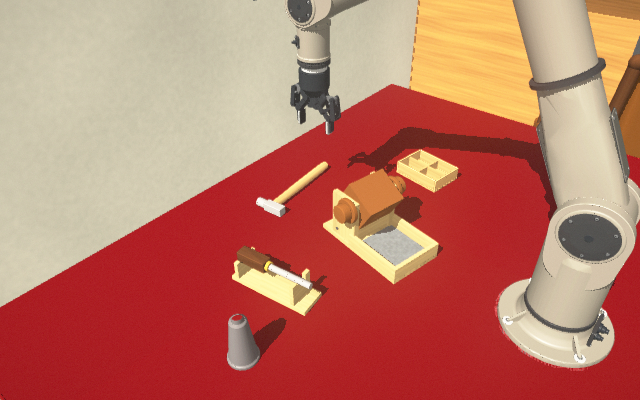

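View pics/wrist0.png

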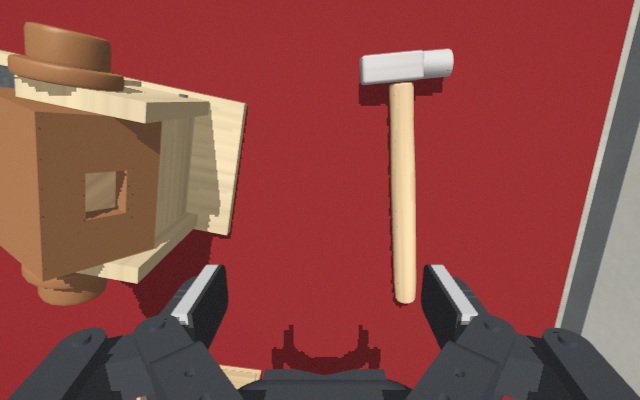

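The pictures show:
- **Scene view:** access hole near (293,195), drift tip near (362,187), handle rear near (404,213).
- **Side view:** drift tip near (312,286), handle rear near (240,253).
- **Wrist view:** hole near (105,193).

The rows can't pitch the tool, so the drift has to pivot in the grip, with the hole guiding it. I'll do a coarse triangulation first.

```bash
cat > h.py <<'E'
import numpy as np, cv2
from station import bot, optics, workorder
from scipy.spatial.transform import Rotation as R
np.set_printoptions(precision=4,suppress=True)
def T_cw(n,o=None):
    i=optics.camera_info(n)
    if n!="wrist": return np.linalg.inv(i["view"])
    o=o or bot.get_obs(); T=np.eye(4)
    T[:3,:3]=R.from_quat(np.roll(o["tool_rot"],-1)).as_matrix(); T[:3,3]=o["eef_pos"]
    return T@i["hand_eye"]
def ray(n,u,v,T=None):
    i=optics.camera_info(n); f=200/np.tan(np.radians(i["vertical_fov"]/2)); T=T_cw(n) if T is None else T
    d=T[:3,:3]@np.array([(u-i["cx"])/f,-(v-i["cy"])/f,-1]); return T[:3,3],d/np.linalg.norm(d)
def onz(r,z): return r[0]+r[1]*(z-r[0][2])/r[1][2]
def tri(*rs):
    A=sum(np.eye(3)-np.outer(d,d) for o,d in rs); b=sum((np.eye(3)-np.outer(d,d))@o for o,d in rs)
    p=np.linalg.solve(A,b); return p,max(np.linalg.norm(np.cross(p-o,d)) for o,d in rs)
def yaw(o=None):
    o=o or bot.get_obs(); return R.from_quat(np.roll(o["tool_rot"],-1)).as_matrix()
E
python3 - <<'E'
from h import *
print("hole",tri(ray("scene",293,195),ray("wrist",105,193)))
print("tip",tri(ray("scene",362,187),ray("side",312,286)))
print("rear",tri(ray("scene",404,213),ray("side",240,253)))
s=cv2.imread("pics/side0.png")[220:320,200:360]; c=cv2.imread("pics/scene0.png")[160:260,240:420]
cv2.imwrite("pics/crop1.png",np.vstack([cv2.resize(s,(720,300),interpolation=2)[:, :],cv2.resize(c,(720,300),interpolation=2)]))
E
```

```text
hole (array([0.5135, 0.0107, 0.1379]), np.float64(6.295229203164953e-05))
tip (array([0.4394, 0.2999, 0.0551]), np.float64(0.008036150448824988))
rear (array([0.6424, 0.3279, 0.0559]), np.float64(0.00840308674716985))
```

Emit:
{"api": "nudge_tcp", "payload": {"deltas": {"offsets":[[0.032,-0.008,0,0,1],[0.032,-0.008,0,0,1],[0.032,-0.008,0,0,1],[0.032,-0.008,0,0,1],[0.032,-0.008,0,0,1],[0.032,-0.008,0,0,1],[0.032,-0.008,0,0,1],[0.032,-0.008,0,0,1],[0.032,-0.008,0,0,1],[0.032,-0.008,0,0,1],[0,0,0,0.143,1],[0,0,0,0.143,1],[0,0,0,0.143,1],[0,0,0,0.143,1],[0,0,0,0.143,1],[0,0,0,0.143,1],[0,0,0,0.143,1],[0,0,0,0.143,1],[0,0,0,0.143,1],[0,0,0,0.143,1]]}, "force": 40}}

```text
t: 2.15
eef_pos: [0.5948, 0.3199, 0.2309]
tool_rot: [0.0, 0.998, 0.067, -0.0]
contact_force: [-0.1, 0.4, -0.8]
gripper_width: 1.002
grasp_force: 0.0
```

```bash
python3 - <<'E'
from h import *
import json
o=bot.get_obs(); im=optics.read_camera("wrist"); cv2.imwrite("pics/w1.png",im)
np.save("T1.npy",T_cw("wrist",o)); print(o["eef_pos"],o["q"],yaw(o))
E
```

```text
[0.5948 0.3199 0.2309] [-0.7633  0.4858  0.2542  1.567  -0.1317  1.1064 -1.9139] [[ 0.9909  0.1346 -0.0007]
 [ 0.1346 -0.9909 -0.0004]
 [-0.0007  0.0003 -1.    ]]
```

View pics/w1.png

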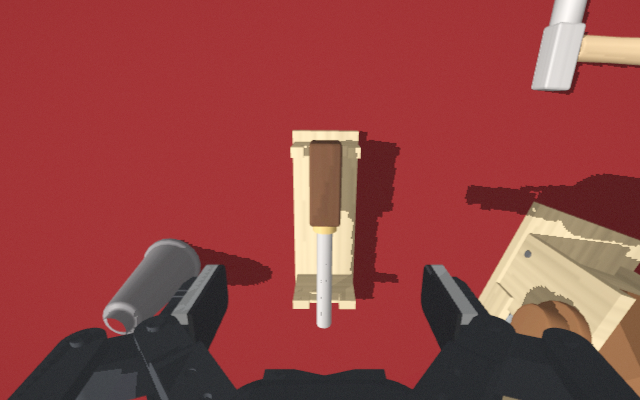

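The wrist view shows the drift nearly upright in the picture: handle rows 141–227 at column 325, tip near (324,327). The cone is at the left, its top near (123,318).

```bash
python3 - <<'E'
from h import *
T=np.load("T1.npy"); im=cv2.imread("pics/w1.png")
hsv=cv2.cvtColor(im,cv2.COLOR_BGR2HSV)
m=cv2.inRange(hsv,(4,90,30),(16,220,130)); m[:120]=0;m[240:]=0;m[:,:300]=0;m[:,350:]=0
m=cv2.morphologyEx(m,cv2.MORPH_OPEN,np.ones((5,5)))
c=max(cv2.findContours(m,0,2)[0],key=cv2.contourArea); print(cv2.boundingRect(c),cv2.minAreaRect(c))
s=cv2.inRange(hsv,(0,0,150),(180,50,255)); s[:232]=0;s[335:]=0;s[:,:305]=0;s[:,345:]=0
d=max(cv2.findContours(s,0,2)[0],key=cv2.contourArea); print(cv2.boundingRect(d))
x,y,w,h=cv2.boundingRect(c); X,Y,W,H=cv2.boundingRect(d)
r=onz(ray("wrist",x+w/2,y,T),.075); f=onz(ray("wrist",x+w/2,y+h,T),.075); t=onz(ray("wrist",X+W/2,Y+H,T),.064)
print("rear",r,"front",f,"tip",t,np.linalg.norm(r-f),np.linalg.norm((r-t)[:2]))
a=(r-t)[:2]; u=a/np.linalg.norm(a); print("yaw",np.arctan2(a[1],a[0]))
org=(r[:2]-u*.05+f[:2]+u*.03+t[:2]+u*.15)/3; print("origin",r[:2]-u*.05,f[:2]+u*.03,t[:2]+u*.15,org)
o=bot.get_obs(); M=yaw(o); print("move tool",M.T@(np.r_[org,.041]-o["eef_pos"]), "toolyaw",np.arctan2(M[1,0],M[0,0]))
print("cone top",onz(ray("wrist",123,318,T),.125))
E
```

```text
(331, 141, 11, 44) ((336.0, 162.5), (43.0, 10.0), 90.0)
(316, 234, 15, 94)
rear [0.637  0.3142 0.075 ] front [0.5973 0.3083 0.075 ] tip [0.4322 0.2981 0.064 ] 0.04013893736769431 0.2054638600614964
yaw 0.07860039142042466
origin [0.5872 0.3103] [0.6272 0.3107] [0.5817 0.3098] [0.5987 0.3103]
move tool [0.0029 0.0102 0.1899] toolyaw 0.12836923567819092
cone top [0.466  0.4796 0.125 ]
```

```bash
python3 - <<'E'
from h import *
o=bot.get_obs(); im=optics.read_camera("wrist"); T=T_cw("wrist",o); np.save("T2.npy",T); cv2.imwrite("pics/w2.png",im)
hsv=cv2.cvtColor(im,cv2.COLOR_BGR2HSV); print(hsv[180,300:352:4].tolist(), hsv[135:236:6,325].tolist())
b=im[:,:,2].astype(int)
m=((hsv[:,:,2]<125)&(hsv[:,:,0]>3)&(hsv[:,:,0]<20)&(hsv[:,:,1]>60)).astype(np.uint8)*255
z=np.zeros_like(m); z[125:235,303:350]=m[125:235,303:350]
c=max(cv2.findContours(z,0,2)[0],key=cv2.contourArea); x,y,w,h=cv2.boundingRect(c); print(x,y,w,h)
s=cv2.inRange(hsv,(0,0,150),(180,50,255)); s[:232]=0;s[335:]=0;s[:,:305]=0;s[:,345:]=0
X,Y,W,H=cv2.boundingRect(max(cv2.findContours(s,0,2)[0],key=cv2.contourArea)); print(X,Y,W,H)
r=onz(ray("wrist",x+w/2,y,T),.075); f=onz(ray("wrist",x+w/2,y+h,T),.075); t=onz(ray("wrist",X+W/2,Y+H,T),.064)
print("rear",r,"front",f,"tip",t,np.linalg.norm(r-f),np.linalg.norm((r-t)[:2]))
a=(r-t)[:2]; u=a/np.linalg.norm(a); print("yaw",np.arctan2(a[1],a[0]))
org=(r[:2]-u*.05+f[:2]+u*.03+t[:2]+u*.15)/3; print("origin",r[:2]-u*.05,f[:2]+u*.03,t[:2]+u*.15,org)
M=yaw(o); print("move tool",M.T@(np.r_[org,.041]-o["eef_pos"]), "toolyaw",np.arctan2(M[1,0],M[0,0]))
E
```

```text
[[20, 60, 254], [22, 58, 255], [20, 64, 248], [11, 122, 142], [12, 117, 142], [11, 119, 141], [11, 118, 138], [11, 116, 136], [13, 123, 129], [11, 120, 130], [10, 111, 94], [19, 77, 159], [21, 79, 155]] [[20, 62, 251], [11, 113, 79], [11, 121, 137], [11, 122, 138], [11, 120, 138], [11, 121, 137], [11, 121, 137], [11, 115, 137], [11, 118, 132], [10, 120, 130], [11, 121, 129], [10, 116, 127], [10, 118, 127], [10, 121, 129], [13, 125, 131], [11, 116, 128], [21, 108, 246]]
310 140 32 85
317 234 14 94
rear [0.6366 0.3234 0.075 ] front [0.5568 0.313  0.075 ] tip [0.4321 0.2988 0.064 ] 0.08043897996382711 0.20601158293810426
yaw 0.12000947549736435
origin [0.587  0.3174] [0.5866 0.3166] [0.581  0.3167] [0.5849 0.3169]
move tool [-0.01    0.0019  0.1899] toolyaw 0.12836923567819092
```

Emit:
{"api": "nudge_tcp", "payload": {"deltas": {"offsets":[[-0.008,0.0015,0.03,0.008,1],[0,0,0.04,0,1],[0,0,0.04,0,1],[0,0,0.04,0,1],[0,0,0.025,0,1],[0,0,0.015,0,1],[0,0,0,0,1],[0,0,0,0,0],[0,0,0,0,0],[0,0,0,0,0],[0,0,0,0,0],[0,0,0,0,0],[0,0,0,0,0],[0,0,0,0,0]]}, "force": 30}}

```text
t: 3.65
eef_pos: [0.588, 0.3179, 0.0426]
tool_rot: [-0.001, 0.998, 0.066, 0.001]
contact_force: [-1.5, 0.2, 6.6]
gripper_width: 0.346
grasp_force: 30.1
```

Emit:
{"api": "nudge_tcp", "payload": {"deltas": {"offsets":[[0,0,-0.02,0,0],[0,0,-0.04,0,0],[0,0,-0.04,0,0],[0,0,-0.04,0,0],[0,0,-0.04,0,0],[0,0,-0.02,0,0],[0,0,0,0,0]]}}}

```text
t: 4.35
eef_pos: [0.589, 0.3181, 0.2451]
tool_rot: [-0.002, 0.998, 0.066, 0.003]
contact_force: [0.9, -0.2, -1.8]
gripper_width: 0.345
grasp_force: 30.3
```

```bash
python3 - <<'E'
from h import *
a=optics.read_camera("side"); cv2.imwrite("pics/s2.png",cv2.resize(a[120:320,140:440],(780,520)))
E
```

```text
(no output)
```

View pics/s2.png

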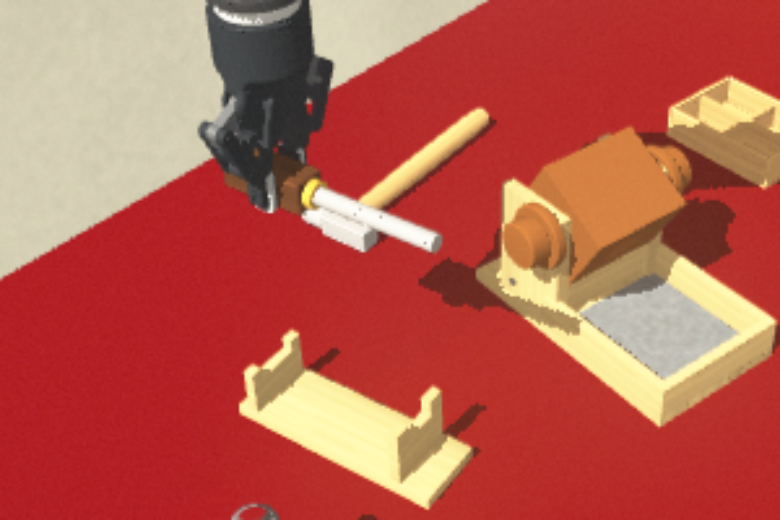

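The drift is held about level. The leg, stand and rest are clear in the side view, with the tip near full-image (308,212). Next I'll enlarge the first wrist and scene pictures to measure the hole.

```bash
python3 - <<'E'
from h import *
w=cv2.imread("pics/wrist0.png")[80:280,0:260]; c=cv2.imread("pics/scene0.png")[170:250,250:340]
a=cv2.resize(w,None,fx=3,fy=3,interpolation=2)[:, :780]
cv2.imwrite("pics/c3.png",a[:600,:])
o=bot.get_obs(); M=yaw(o); g=o["eef_pos"]-M[:,2]*.019; n=np.array([M[0,1],M[1,1],0])
for p in((308.5,212.3),(260,194)):
    s,d=ray("side",*p); q=s+d*(n@(g-s))/(n@d); print(q, M.T@(q-g))
E
```

```text
[0.4341 0.2971 0.2643] [-0.1549 -0.     -0.0033]
[0.5523 0.3129 0.263 ] [-0.0357 -0.     -0.0017]
```

View pics/c3.png

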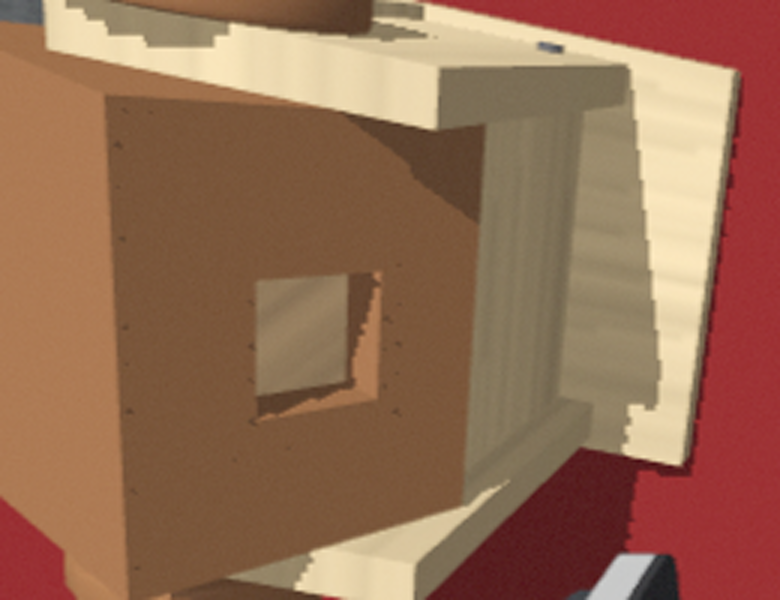

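The crop gives the hole rim corners in full-image pixels: (85,173.3), (127.3,170), (126,213.3) and (85.3,220.7). The left edge is the hole's upper edge. The rear base corners are at (246,104) and (229,235).

```bash
python3 - <<'E'
from h import *
i=optics.camera_info("wrist"); T=np.eye(4); T[:3,:3]=R.from_quat([.7071,.7071,-.0005,-.0005]).as_matrix(); T[:3,3]=[.6746,0,.2305]; T=T@i["hand_eye"]
P=lambda u,v,z:onz(ray("wrist",u,v,T),z)
tl,bl=P(85,173.3,.1541),P(85.3,220.7,.1541); tr,br=P(127.3,170,.1299),P(126,213.3,.1299)
print(tl,bl,tr,br,"w",np.linalg.norm(tl-bl),np.linalg.norm(tr-br),"h",np.linalg.norm(tl-tr),np.linalg.norm(bl-br))
H=(tl+bl+tr+br)/4; print("hole",H)
for a,b in((tl,bl),(tr,br),(P(246,104,.012),P(229,235.3,.012)),(P(107/3,80+97/3,.1766),P(130/3,80+598/3,.1766))):
    d=(a-b)[:2]; print("len",np.linalg.norm(d),"yaw",np.arctan2(-d[0],d[1]))
print("scene reproj check tri", tri(ray("scene",293.5,194.5),ray("wrist",105.9,194.3,T)))
E
```

```text
[0.5146 0.0292 0.1541] [ 0.5075 -0.0046  0.1541] [0.5288 0.0264 0.1299] [ 0.5219 -0.0075  0.1299] w 0.034525108246190345 0.03464584218972943 h 0.028220662183059703 0.028257140849022137
hole [0.5182 0.0109 0.142 ]
len 0.034525108246190345 yaw -0.20515218837722388
len 0.03464584218972943 yaw -0.20306448330058469
len 0.15008638922086967 yaw -0.20219210032815638
len 0.1096256038648989 yaw -0.20792772584918456
scene reproj check tri (array([0.517 , 0.0109, 0.1414]), np.float64(0.00012125412214303382))
```

Measured widths (34.5 and 28.2 mm) and the three yaw estimates agree: hole at (0.518, 0.011, 0.142), stand yaw −0.204. I'll turn the drift to that yaw and work out the moves.

Emit:
{"api": "nudge_tcp", "payload": {"deltas": {"offsets":[[0,0,0,0.115,0],[0,0,0,0.115,0],[0,0,0,0.11,0],[0,0,0,0,0]]}}}

```text
t: 4.8
eef_pos: [0.586, 0.3169, 0.2386]
tool_rot: [0.001, 0.995, -0.104, -0.001]
contact_force: [-0.2, 0.2, -1.6]
gripper_width: 0.343
grasp_force: 30.2
```

```bash
cat > goal.py <<'E'
from h import *
import sys
H=np.array([.518,.0109,.142]); sx=np.array([np.cos(-.2035),np.sin(-.2035),0]); zz=np.array([0,0,1.])
def show(name,s,h):  # grasp-point target: s level, h up from hole centre, in m
    o=bot.get_obs(); M=yaw(o); g=H+s*sx+h*zz-np.array([0,0,.019])
    print(name,"tool move",M.T@(g-o["eef_pos"]),"turn",np.arctan2(M[1,0],M[0,0])+.2035)
E
python3 - <<'E'
from goal import *
show("pre",.197,-.001); show("in",.152-.008,-.001)
E
```

```text
pre tool move [0.1939 0.3122 0.1171] turn -0.004413018130563162
in tool move [0.1409 0.3125 0.1173] turn -0.004413018130563162
```

Emit:
{"api": "nudge_tcp", "payload": {"deltas": {"offsets":[[0.015,0.02,0,0,0],[0.0195,0.032,0,0,0],[0.0195,0.032,0,0,0],[0.0195,0.032,0,0,0],[0.0195,0.032,0,0,0],[0.0195,0.032,0,0,0],[0.0195,0.032,0,0,0],[0.0195,0.032,0,0,0],[0.0195,0.032,0,0,0],[0.0195,0.032,0,0,0],[0.0145,0.022,0,0,0],[0,0,0.025,0,0],[0,0,0.035,0,0],[0,0,0.035,0,0],[0,0,0.015,0,0],[0,0,0,0,0],[0,0,0,0,0]]}}}

```text
t: 6.5
eef_pos: [0.7206, -0.0479, 0.1321]
tool_rot: [0.0, 0.995, -0.103, 0.0]
contact_force: [-0.1, -0.3, -1.1]
gripper_width: 0.347
grasp_force: 30.2
```

```bash
python3 - <<'E'
from goal import *
show("pre",.197,-.001); show("in",.144,-.001)
a=optics.read_camera("scene"); b=optics.read_camera("side"); w=optics.read_camera("wrist")
cv2.imwrite("pics/w4.png",w)
cv2.imwrite("pics/c4.png",np.hstack([cv2.resize(a[140:260,240:372],(396,360),interpolation=2),cv2.resize(b[140:260,260:392],(396,360),interpolation=2)]))
E
```

```text
pre tool move [-0.0134 -0.0166  0.01  ] turn -0.0028071887948095953
in tool move [-0.0664 -0.0164  0.01  ] turn -0.0028071887948095953
```

View pics/c4.png

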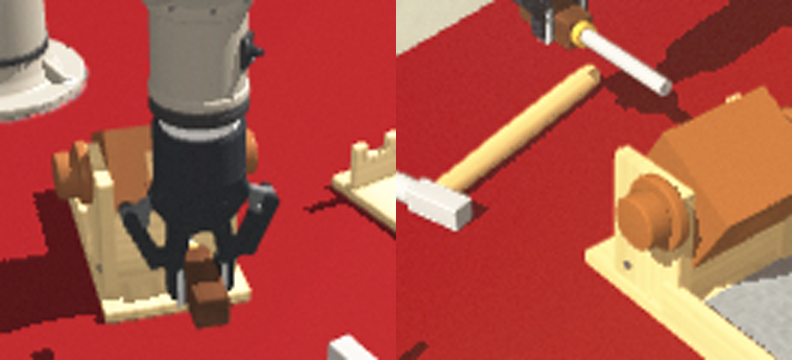

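The drift is still level in the grip, with the tip at side (482,169). I'll correct the offset and check the tip.

```bash
python3 - <<'E'
from goal import *
o=bot.get_obs(); M=yaw(o); g=o["eef_pos"]-M[:,2]*.019; n=np.array([M[0,1],M[1,1],0])
for p in((481,169),(451.5,151.5)):
    s,d=ray("side",*p); q=s+d*(n@(g-s))/(n@d); print(q, M.T@(q-g))
E
```

```text
[0.2031 0.0608 0.3393] [-0.5288 -0.0001 -0.1886]
[0.2737 0.046  0.3443] [-0.4567 -0.0001 -0.1934]
```

Emit:
{"api": "nudge_tcp", "payload": {"deltas": {"offsets":[[0,-0.008,0.005,-0.003,0],[-0.01,-0.0085,0.005,0,0],[0,0,0,0,0],[0,0,0,0,0]]}}}

```text
t: 7.05
eef_pos: [0.7131, -0.0283, 0.1211]
tool_rot: [-0.0, 0.995, -0.101, -0.0]
contact_force: [-0.7, -0.6, -2.3]
gripper_width: 0.351
grasp_force: 30.2
```

```bash
python3 - <<'E'
from goal import *
show("pre",.197,-.001); show("in",.144,-.001)
E
```

```text
pre tool move [-0.002   0.001  -0.0009] turn 0.0009309789707672711
in tool move [-0.055   0.001  -0.0009] turn 0.0009309789707672711
```

```bash
python3 - <<'E'
from goal import *
M=yaw(); g=np.array([.7206,-.0479,.1511]); n=np.array([M[0,1],M[1,1],0])
for p in((350,169),(321.3,151.7)):
    s,d=ray("side",*p); q=s+d*(n@(g-s))/(n@d); print(q, M.T@(q-g))
E
```

```text
[ 0.5685 -0.0167  0.1506] [-0.1553  0.      0.0006]
[ 0.6868 -0.041   0.147 ] [-0.0345  0.      0.0041]
```

Emit:
{"api": "nudge_tcp", "payload": {"deltas": {"offsets":[[-0.012,0,0,0,0],[-0.012,0,0,0,0],[-0.012,0,0,0,0],[-0.01,0,0,0,0],[-0.004,0,0,0,0],[0,0,0,0,0]]}}}

```text
t: 7.65
eef_pos: [0.6645, -0.0194, 0.1216]
tool_rot: [-0.0, 0.995, -0.102, 0.0]
contact_force: [0.1, -1.0, -1.7]
gripper_width: 0.347
grasp_force: 30.2
```

```bash
python3 - <<'E'
from goal import *
show("in",.144,-.001)
b=optics.read_camera("side"); cv2.imwrite("pics/s5.png",cv2.resize(b[120:260,270:420],(600,560),interpolation=2))
E
```

```text
in tool move [-0.0056 -0.0001 -0.0004] turn -0.0007337211633403062
```

Emit:
{"api": "nudge_tcp", "payload": {"deltas": {"offsets":[[-0.005,0,0,0,0],[-0.001,0,0,0,0],[-0.0008,0,-0.0094,0,0],[-0.0009,0,-0.0093,0,0],[-0.0022,0,-0.0092,0,0],[-0.0022,0,-0.0091,0,0],[0,0,0,0,0]]}, "force": 22}}

```text
t: 8.4
eef_pos: [0.6539, -0.0172, 0.1606]
tool_rot: [-0.0, 0.995, -0.102, 0.002]
contact_force: [2.2, -0.8, -1.8]
gripper_width: 0.346
grasp_force: 29.6
```

```bash
python3 - <<'E'
from goal import *
show("15deg",.1379,.036)
b=optics.read_camera("side"); cv2.imwrite("pics/s5.png",cv2.resize(b[120:260,270:420],(600,560),interpolation=2))
E
```

```text
15deg tool move [-0.0009 -0.      0.0016] turn -0.0008385556591494758
```

View pics/s5.png

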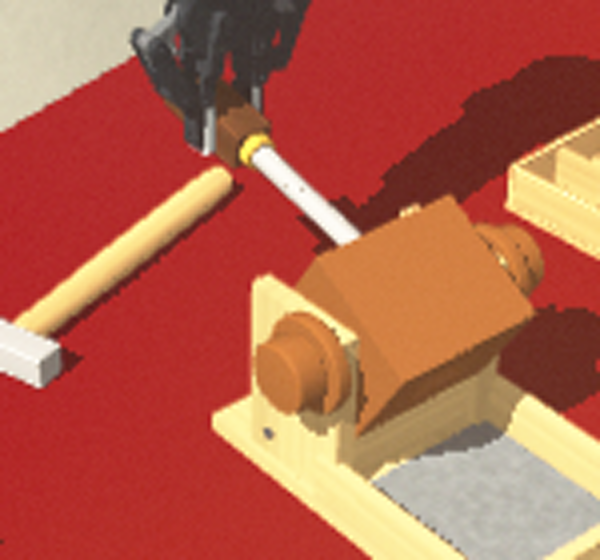

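The shaft is in the hole and tilting in the grip as planned. Continuing to 30°.

Emit:
{"api": "nudge_tcp", "payload": {"deltas": {"offsets":[[-0.0038,0,-0.0088,0,0],[-0.0039,0,-0.0088,0,0],[-0.0047,0,-0.0084,0,0],[-0.0047,0,-0.0083,0,0],[0,0,0,0,0]]}}}

```text
t: 8.95
eef_pos: [0.6357, -0.0134, 0.1941]
tool_rot: [-0.0, 0.995, -0.102, 0.0]
contact_force: [0.2, -0.7, -2.2]
gripper_width: 0.344
grasp_force: 30.1
```

```bash
python3 - <<'E'
from goal import *
show("30deg",.1216,.0703)
o=bot.get_obs(); print(o["contact_force"],o["torque"])
b=optics.read_camera("side"); cv2.imwrite("pics/s6.png",b)
hsv=cv2.cvtColor(b,cv2.COLOR_BGR2HSV); m=cv2.inRange(hsv,(22,150,150),(32,255,255)); m[260:]=0; m[:,:250]=0; m[:,420:]=0
c=cv2.findContours(cv2.morphologyEx(m,cv2.MORPH_CLOSE,np.ones((3,3))),0,2)[0]; print([(cv2.boundingRect(k),cv2.contourArea(k)) for k in c if len(k)>4])
M=yaw(o); g=o["eef_pos"]-M[:,2]*.019; n=M[:,1]
for k in c:
    if cv2.contourArea(k)<4: continue
    x,y,w,h=cv2.boundingRect(k); s,d=ray("side",x+w/2,y+h/2); q=s+d*(n@(g-s))/(n@d); print(M.T@(q-g))
E
```

```text
30deg tool move [0.0015 0.     0.0008] turn -0.0006790983801791273
[ 0.2061 -0.6991 -2.2065] [-0.039  -0.1213  0.0136]
[((334, 148, 7, 7), 6.5)]
[-0.0337 -0.      0.0175]
```

Emit:
{"api": "nudge_tcp", "payload": {"deltas": {"offsets":[[-0.0017,0,0.001,0,0],[-0.0035,0,0.002,0,0],[-0.0052,0,0.003,0,0],[-0.0052,0,0.003,0,0],[-0.0052,0,0.003,0,0],[-0.0052,0,0.003,0,0],[0,0,0,0,0]]}, "force": 60}}

```text
t: 9.7
eef_pos: [0.6097, -0.008, 0.177]
tool_rot: [-0.0, 0.995, -0.102, -0.001]
contact_force: [2.4, -0.3, 0.8]
gripper_width: 0.339
grasp_force: 64.2
```

```bash
python3 - <<'E'
from goal import *
s=.1216-.026;h=.0703-.015; show("30mm",s,h)
o=bot.get_obs(); print(o["contact_force"],o["torque"])
b=optics.read_camera("side"); cv2.imwrite("pics/s7.png",b)
E
```

```text
30mm tool move [ 0.002   0.0001 -0.0013] turn -0.0005609150187812495
[ 2.405  -0.2884  0.7888] [-0.0331 -0.42    0.0674]
```

Emit:
{"api": "nudge_tcp", "payload": {"deltas": {"offsets":[[-0.0052,0,0.003,0,0],[-0.0052,0,0.003,0,0],[-0.0052,0,0.003,0,0],[-0.0052,0,0.003,0,0],[-0.0052,0,0.003,0,0],[-0.0035,0,0.002,0,0],[-0.0035,0,0.002,0,0],[-0.0035,0,0.002,0,0],[-0.0035,0,0.002,0,0],[0,0,0,0,0],[0,0,0,0,0],[0,0,0,0,0]]}}}

```text
t: 10.95
eef_pos: [0.5707, -0.0001, 0.154]
tool_rot: [0.0, 0.995, -0.102, -0.001]
contact_force: [-0.4, -0.2, -1.4]
gripper_width: 0.342
grasp_force: 63.9
```

```bash
python3 - <<'E'
from goal import *
show("78mm",.1216-.0675,.0703-.039)
o=bot.get_obs(); print(o["contact_force"],o["torque"])
b=optics.read_camera("side"); a=optics.read_camera("scene")
cv2.imwrite("pics/s8.png",cv2.resize(b[130:290,290:450],(600,600),interpolation=2))
E
```

```text
78mm tool move [ 0.0002 -0.0001 -0.0003] turn -0.0006397974675100282
[-0.3537 -0.2332 -1.3801] [-0.0171 -0.0531  0.0053]
```

View pics/s8.png

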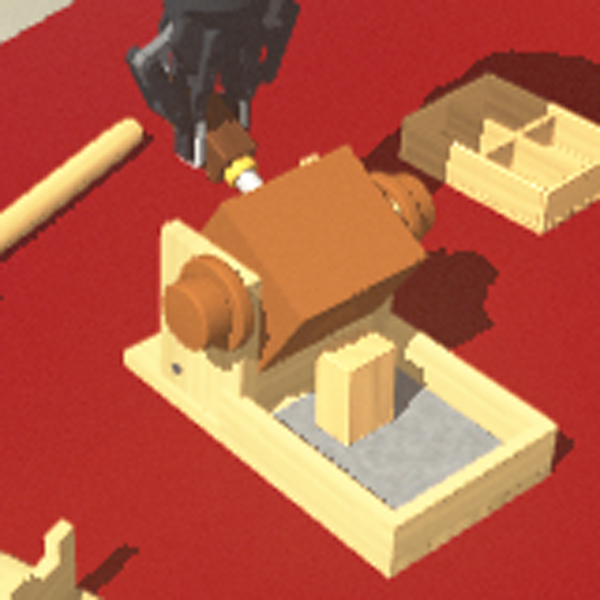

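The tenon stands free in the tray, at about (355,390) in the crop, and the force is near zero. Withdrawing along the hole axis, then up.

Emit:
{"api": "nudge_tcp", "payload": {"deltas": {"offsets":[[0.0087,0,-0.005,0,0],[0.0173,0,-0.01,0,0],[0.0173,0,-0.01,0,0],[0.0173,0,-0.01,0,0],[0.0173,0,-0.01,0,0],[0.0173,0,-0.01,0,0],[0,0,-0.02,0,0],[0,0,-0.02,0,0],[0,0,0,0,0]]}}}

```text
t: 11.95
eef_pos: [0.667, -0.02, 0.2528]
tool_rot: [-0.0, 0.995, -0.102, 0.003]
contact_force: [-0.3, -0.8, -2.1]
gripper_width: 0.344
grasp_force: 63.9
```

```bash
cat > back.py <<'E'
from h import *
o=bot.get_obs(); M=yaw(o); print(o["eef_pos"],"to cradle",M.T@(np.array([.588,.3179,.0426])-o["eef_pos"]),"turn",np.arctan2(M[1,0],M[0,0])-.132,o["contact_force"])
E
python3 back.py
```

```text
[ 0.667  -0.02    0.2528] to cradle [-0.1472 -0.3145  0.2098] turn -0.33656531650025817 [-0.2662 -0.8442 -2.1075]
```

Emit:
{"api": "nudge_tcp", "payload": {"deltas": {"offsets":[[0,-0.0245,0,0,0],[0,-0.03,0,0,0],[0,-0.035,0,0,0],[-0.021,-0.035,0,0,0],[-0.021,-0.035,0,0,0],[-0.021,-0.035,0,0,0],[-0.021,-0.035,0,0,0],[-0.021,-0.03,0,0,0],[-0.021,-0.03,0,0,0],[-0.021,-0.025,0,0,0],[0,0,0,-0.112,0],[0,0,0,-0.112,0],[0,0,0,-0.112,0],[0,0,0.04,0,0],[0,0,0.04,0,0],[0,0,0,0,0],[0,0,0,0,0]]}}}

```text
t: 13.65
eef_pos: [0.5843, 0.3181, 0.1692]
tool_rot: [0.001, 0.998, 0.066, -0.001]
contact_force: [0.1, 0.2, -0.9]
gripper_width: 0.341
grasp_force: 63.6
```

```bash
python3 back.py
```

```text
[0.5843 0.3181 0.1692] to cradle [0.0039 0.0006 0.1266] turn -0.0003003294734167661 [ 0.051   0.2342 -0.9416]
```

Emit:
{"api": "nudge_tcp", "payload": {"deltas": {"offsets":[[0.004,0,0.02,0,0],[0,0,0.02,0,0],[0,0,0.015,0,0],[0,0,0.015,0,0],[0,0,0.012,0,0],[0,0,0.012,0,0],[0,0,0.012,0,0],[0,0,0,0,0]]}}}

```text
t: 14.45
eef_pos: [0.5883, 0.319, 0.0629]
tool_rot: [0.0, 0.998, 0.066, -0.0]
contact_force: [-0.1, 1.3, 0.0]
gripper_width: 0.342
grasp_force: 61.9
```

```bash
python3 back.py
python3 - <<'E'
from h import *
a=optics.read_camera("side"); cv2.imwrite("pics/s9.png",cv2.resize(a[190:340,200:360],(640,600),interpolation=2))
E
```

```text
[0.5883 0.319  0.0629] to cradle [-0.0004  0.001   0.0203] turn -0.0003663826799137071 [-0.1182  1.2551  0.017 ]
```

View pics/s9.png

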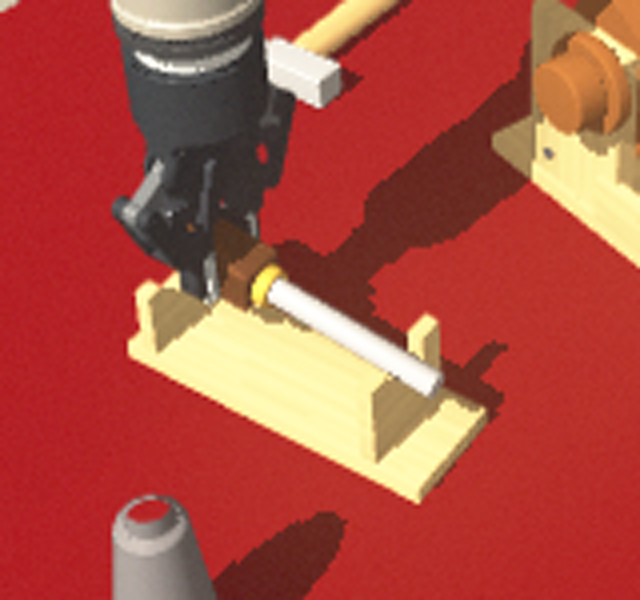

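The shaft lies in the front notch and is levelling out. Lowering the last 20 mm, then opening.

Emit:
{"api": "nudge_tcp", "payload": {"deltas": {"offsets":[[0,0,0.008,0,0],[0,0,0.007,0,0],[0,0,0.0045,0,0],[0,0,0,0,0],[0,0,0,0,0]]}}}

```text
t: 15.0
eef_pos: [0.5883, 0.3188, 0.0439]
tool_rot: [0.0, 0.998, 0.066, -0.0]
contact_force: [2.5, -0.5, 0.5]
gripper_width: 0.344
grasp_force: 62.1
```

```bash
python3 back.py
```

```text
[0.5883 0.3188 0.0439] to cradle [-0.0005  0.0009  0.0013] turn -0.0002461850385105657 [ 2.515  -0.5463  0.5461]
```

Emit:
{"api": "nudge_tcp", "payload": {"deltas": {"offsets":[[0,0,0,0,0.5],[0,0,0,0,0.7],[0,0,0,0,1],[0,0,0,0,1],[0,0,0,0,1],[0,0,0,0,1]]}}}

```text
t: 15.6
eef_pos: [0.5883, 0.3189, 0.0441]
tool_rot: [0.0, 0.998, 0.066, -0.0]
contact_force: [0.1, -0.6, 0.3]
gripper_width: 0.999
grasp_force: 0.0
```

Emit:
{"api": "nudge_tcp", "payload": {"deltas": {"offsets":[[0,0,-0.02,0,1],[0,0,-0.04,0,1],[0,0,-0.04,0,1],[0,0,-0.04,0,1],[0,0,-0.04,0,1],[0.01,0,-0.01,0,1],[0,0,0,0,1],[0,0,0,0,1]]}}}

```text
t: 16.4
eef_pos: [0.5977, 0.3199, 0.2332]
tool_rot: [0.0, 0.998, 0.066, -0.001]
contact_force: [-0.5, -0.7, 0.3]
gripper_width: 0.999
grasp_force: 0.0
```

```bash
python3 - <<'E'
from h import *
o=bot.get_obs(); im=optics.read_camera("wrist"); T=T_cw("wrist",o)
hsv=cv2.cvtColor(im,cv2.COLOR_BGR2HSV)
m=cv2.inRange(hsv,(4,60,0),(20,255,150)); m[:100]=0;m[260:]=0;m[:,:290]=0;m[:,365:]=0
x,y,w,h=cv2.boundingRect(max(cv2.findContours(m,0,2)[0],key=cv2.contourArea)); print(x,y,w,h)
s=cv2.inRange(hsv,(0,0,150),(180,50,255)); s[:225]=0;s[350:]=0;s[:,:300]=0;s[:,350:]=0
X,Y,W,H=cv2.boundingRect(max(cv2.findContours(s,0,2)[0],key=cv2.contourArea)); print(X,Y,W,H)
print("rear",onz(ray("wrist",x+w/2,y,T),.075),"tip",onz(ray("wrist",X+W/2,Y+H,T),.064),"was rear .6366 .3234 tip .4321 .2988")
a=optics.read_camera("side"); cv2.imwrite("pics/s10.png",np.vstack([im[:, :],a])[:, 60:500])
cv2.imwrite("pics/f.png",np.hstack([im[100:400,180:480],a[130:330,220:470].repeat(1,0)[:,:] if 0 else cv2.resize(a[130:330,220:470],(375,300))]))
E
```

```text
308 141 52 88
316 234 14 94
rear [0.6393 0.3161 0.075 ] tip [0.4331 0.2989 0.064 ] was rear .6366 .3234 tip .4321 .2988
```

View pics/f.png

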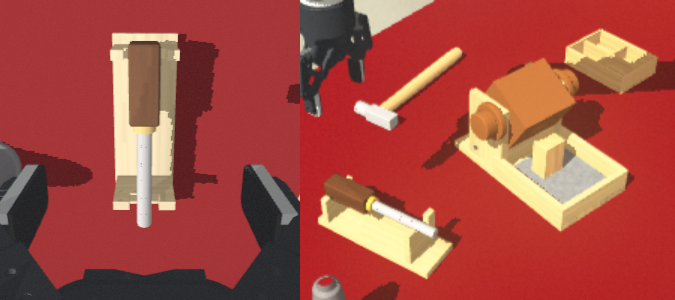

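The drift is back in both notches, level and within about 2 mm of where it was. The rear-y reading differs only because the mask took in shadow. The tenon is in the tray and the bystanders look untouched, so I'm handing in.

```bash
python3 -c "
from station import bot, optics, workorder
print(workorder.hand_in())"
```

```text
the job is handed in; nothing more can be done
None
```

The tenon was pushed out and stands in the catch tray, the drift is back on its rest within about 2 mm of where it lay, the hammer, cone and tack box were not touched, and the job was handed in at about 16.5 s of the 58 s allowed; no verdict was shown.

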